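# Shut the tray flap and tap its locking wedge home

## Robot

A 6-joint arm with a two-finger parallel gripper is mounted at the origin on the work surface. World frame = base frame: x ahead of the robot, y to its left, z up, the work surface at z = 0. Lengths are in mm, angles in rad, forces in N, time in s.
With the tool pointing down it reaches from about 300 to 775 mm from the base axis. Payload 14.6 kg.
Tool frame: the origin (TCP) lies at the very end of the fingers, on their centre line; the grasp point (between the pads) lies 19 mm behind it; z points along the fingers, y is the line along which they close (so a half turn about z gives the same grasp; the last joint's range is limited). The gripper opens to 94 mm and grips with 3 to 60 N. Pads are 16 mm wide; open, the fingers measure 119 mm over their backs; the gripper's body (75 mm by 177 mm) begins 78 mm behind the grasp point.
Start: joints at [1.072, 0.3, 1.521, -0, 1.321, -0.067], TCP at [230.175, 499.509, 205.446] pointing down, gripper open.
Joint ranges: [-3.03, 3.03], [-0.79, 2.21], [0.23, 2.52], [-1.04, 4.18], [0, 3.07], [-2.55, 2.55]. Speed limits (rad/s): [2.22, 2.22, 2.57, 3.14, 3.14, 3.14].

## Interface

Orientations are given as a unit quaternion [x, y, z, w].
In Python, from cell import state, eyes, workorder gives the robot as it stands. The module is installed in compiled form; this text tells all that it offers.
- The arm moves only by the tool jog_arm, never from a script. Its argument "rows" is a list of rows, each an object with "travel": the shift along the world's x, y, z in m, a list of three; "rotation": the turn, a rotation vector about the world's x, y, z in rad, a list of three. A call has 1 to 12 rows; each row is the pose to reach, as a shift and turn from the pose commanded when the call began; what a row does not reach only later rows make up. A row lasts 1/12 s, in which the tool goes at most 41.7 mm and 7.16 degrees, less where a joint would pass 70% of its speed; a pose out of reach is approached as far as the arm can. A call with a gripper value outside its range is refused whole. "fingers" is the finger opening in m, from 0 to 0.094, set as the call begins (left out, the last holds). The fingers move at their own pace and stop on an object; "grip_force" is the grip in N (left out, the last holds). Time passes only in rows, so rows that repeat a pose let the fingers close. It gives the time, the measured TCP pose, the force and the opening at its end, in the units of the state.
- state(): the state, without advancing time (a new reading comes with each control period).
- eyes.get_image(name): name is "side" or "top" or "wrist"; returns the picture (420x560x3 uint8, red, green, blue); there is no depth.
- eyes.get_calibration(name): a dict with "vertical_fov" (degrees; the focal length in pixels is half the picture's height over the tangent of half this angle, whatever the lens; pixels are square), "cx", "cy" (the principal point, pixels), "view" (4x4, takes a point from world to camera coordinates); the wrist camera has in their place "tool_from_camera" (4x4, takes a point from camera to tool coordinates, whose origin is the TCP and whose axes are the flange's). Camera axes: x right, y down, z forward; pixel columns grow to the right and rows downward; lengths in mm; the calibration is good to about 2 mm. A picture is of the moment at which its call begins: read the wrist's pose just before it. get_calibration takes no time and is no camera call.
- workorder.close_job(): hands the job in, once; it reports no verdict.
The state is a dict: "clock": time; "joints": joint angles; "qd": joint speeds; "joint_torque": joint torques, N m; "ee_pos": TCP position; "orientation": TCP orientation; "ft_force": force on the tool from outside, world axes, zero at the start; "wrist_torque": the same for the moment, N m; "finger_gap": finger opening in mm.
Only numpy, scipy, OpenCV 4.12 (cv2) and the standard library are available. Lean on these libraries where they do the work, as an engineer would, in place of code of your own. Each camera call takes 0.05 s, during which the arm holds its last target. There are 200 camera calls.

## Task

Push the blue flap on the white tray fully shut, then tap the orange wedge along its slot, over the flap's tongue and through both grey keepers, until it stops with the shoulders of its head against the front keeper. Leave both like that and do not shift the other things on the table.

Things in the scene. Friction and masses are not known exactly. Their poses are not given: they have to be found in the camera images.
- tray: Fixed white tray, z up, origin on the table. Box: x -70 to 70 mm, y -65 to 115, 52 high, under the blue flap. On its -x side (facing the robot at yaw 0) a 20 mm high apron carries the wedge slot along the tray's y axis on the line x = -108 mm; the wedge goes in towards +y. From y -200 to -65 a lead-in with 6 mm high rails 49 mm apart; then the front keeper, a floor recess, the rear keeper.
- front_keeper (a point): on the apron floor (20 mm above the table), on the slot's centre line, in the entry face of the front grey keeper (tray y = -42 mm): a bridge 18 mm long in y on two posts 37 mm apart, top 52 mm above the table. Sprung black pads inside grip the wedge ever harder over its last 50 mm (resistance grows from 1 to about 6 N).
- rear_keeper (a point): on the apron floor, on the slot's centre line, in the exit face of the rear grey keeper (tray y = 42 mm): same bridge, posts 30 mm apart. Between the keepers (tray y -22 to 22 mm) the floor has a recess for the flap's foot.
- wedge: Loose orange wedge lying in the lead-in, 150 g: taper 90 mm long, 24 high, 34 wide at the root, 20 at the tip; head 46 wide, 30 long, 34 high. Origin: underside (20 mm above the table), midway across, on the shoulder line where head meets taper; +y to the tip, the head's flat back at y = -30 mm. Fully home the shoulders bear on the front keeper's posts: origin at tray y = -42 mm, tip 6 mm past the rear keeper.
- flap (a joint): Hinge angle (rad) of the blue flap: 0 shut, grows as its free (-x) edge rises, to 1.3. Stiff hinge, stays where left; pushing the edge down takes 1 to 4 N. Panel 148 x 182 x 6 mm with a 38 mm wide L-shaped tongue (at tray y = 0): 40 mm down, then a foot 54 mm outwards. Shut, the foot lies in the recess under the wedge's path; a raised foot blocks the wedge, a wedge driven in first blocks the foot.
- flap_edge (a point): point on the flap's outer (upper when shut) face, midway across, 130 mm from the hinge axis and 18 mm from the free edge; 59 mm above the table when shut
- flap_hinge (a point): point on the flap's hinge axis, midway across, 53 mm above the table, on the tray's +x rim; the axis runs along the tray's y. The flap's outer face lies 6 mm above the axis when shut.
- dustpan: yellow plastic dustpan, 290 mm long, 220 wide, origin under the pan's centre; a bystander
- pipe_wrench: pipe wrench with red handle, 255 mm long, lying flat; a bystander
- bottle_brush: orange bottle brush, 250 mm long, lying flat; a bystander
- squeegee: green plastic squeegee, 220 mm wide blade, lying flat; a bystander
- cleaner: blue upright bottle of cleaner, 70 mm across, 190 tall, origin under its centre; a bystander
- mug: white ceramic mug, 80 mm across, 90 tall, origin under its centre; a bystander
There are look-alikes about, which are no part of the job. Leave any pink or turquoise look-alike of the wedge alone.

How it is judged:
By the outcome, as a careful person would: the job done as asked, in the order asked, and still so for the second after the job is handed in, with the robot touching nothing.
It also fails if it takes over 54 s, if anything falls off the work surface, if the arm or the gripper's body presses on something with over 40 N, if the wrist force passes 120 N, or if a joint passes its speed limit or range.

## Working session

There is one attempt and no reset: what is moved stays moved. The work goes in short steps, Python scripts to look and compute and a tool call to move; the robot and the scene stay as the last step left them, time stands still between calls to the robot, and variables do not carry over. Pictures are saved under pics/ and viewed, on a budget of 10 in all, crops included, one or two more only if the job needs it, and the job is handed in when it is done.

Besides the shell and the picture viewer there is one more tool, called after "Emit:" by a JSON object that holds its "fn" and its "kwargs", one argument or row to a line. jog_arm: Moves the arm, as the interface text tells. Its arguments: {"type":"object","properties":{"rows":{"type":"array"},"fingers":{"type":"number"},"grip_force":{"type":"number"}},"required":["rows"]}

```bash
mkdir -p pics
cat > h.py <<'E'
import numpy as np, cv2
from cell import state, eyes, workorder
def grab(n,f):
    im=eyes.get_image(n); cv2.imwrite('pics/'+f,cv2.cvtColor(im,cv2.COLOR_RGB2BGR)); return im
def cam(n):
    c=eyes.get_calibration(n); f=210/np.tan(np.radians(c['vertical_fov'])/2)
    return f,c['cx'],c['cy'],np.array(c['view']).reshape(4,4)
def proj(n,P):
    f,cx,cy,V=cam(n); p=np.atleast_2d(P)@V[:3,:3].T+V[:3,3]
    return np.c_[cx+f*p[:,0]/p[:,2],cy+f*p[:,1]/p[:,2]]
def ray(n,u,v,z):
    f,cx,cy,V=cam(n); R=V[:3,:3]; o=-R.T@V[:3,3]; d=R.T@np.array([(u-cx)/f,(v-cy)/f,1]); return o+d*(z-o[2])/d[2]
E
python3 - <<'E'
from h import *
a=grab('top','t0.png');b=grab('side','s0.png')
for n in('top','side'): 
    f,cx,cy,V=cam(n); print(n,f,cx,cy,-V[:3,:3].T@V[:3,3],V[:3,:3].round(2).tolist())
s=state();print(s)
E
```

```text
top 449.4825206552174 285.05451810689766 203.4921781469748 [ 386.58155819  -24.96220161 1482.12915896] [[-0.0, -1.0, -0.01], [-0.99, 0.0, -0.12], [0.12, 0.01, -0.99]]
side 403.7392427125793 281.3304894004259 207.97679947702858 [-537.63023806 -603.03243597 1056.27920193] [[0.47, -0.88, 0.01], [-0.55, -0.3, -0.78], [0.69, 0.36, -0.62]]
{'clock': 0.1, 'joints': array([ 1.07241380e+00,  3.00418965e-01,  1.52150102e+00, -5.68365359e-06,
        1.32075098e+00, -6.66222963e-02]), 'qd': array([-0.00058065, -0.0021112 , -0.00133517, -0.00156468,  0.00046528,
       -0.00046804]), 'joint_torque': array([ 6.10006646e-04, -5.32640147e+01, -3.53281975e+01,  7.09775789e-02,
        2.34594400e-02, -7.25219735e-06]), 'ee_pos': array([230.05755303, 499.30632433, 204.94880754]), 'orientation': array([ 2.14206478e-01,  9.76788254e-01, -5.18552716e-04, -1.47651318e-04]), 'ft_force': array([ 0.70425285, -0.52008497,  0.71912202]), 'wrist_torque': array([-0.02899474,  0.03671774,  0.03525328]), 'finger_gap': 94.30460884818753}
```

View pics/t0.png

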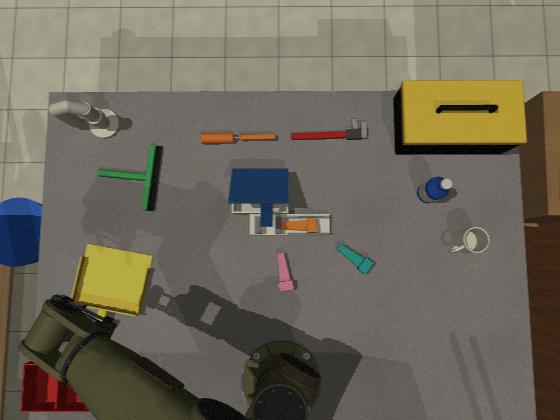

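View pics/s0.png

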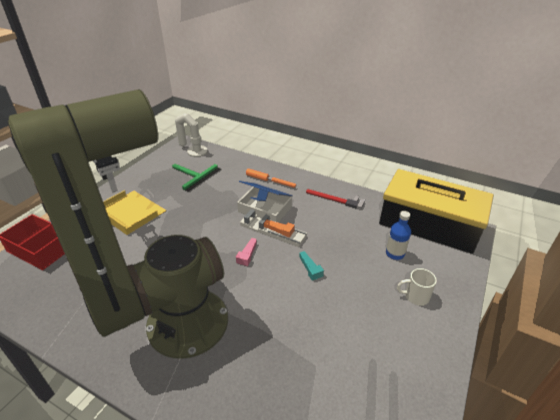

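The top view shows the tray at about (262,195) and the orange wedge in its slot at (300,226). The pink wedge at (285,270) and the turquoise one at (357,258) lie loose on the table. The orange bottle brush is at (237,138). The one in the slot fits the description, and I'll confirm it in an enlarged crop.

Run:
```python
import cv2,numpy as np
t=cv2.imread('pics/t0.png')[160:245,220:340]; s=cv2.imread('pics/s0.png')[170:255,225:320]
a=cv2.resize(t,None,fx=6.5,fy=6.5,interpolation=cv2.INTER_CUBIC)[:, :780]
cv2.imwrite('pics/c0.png',a);
```

```text
(no output)
```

View pics/c0.png

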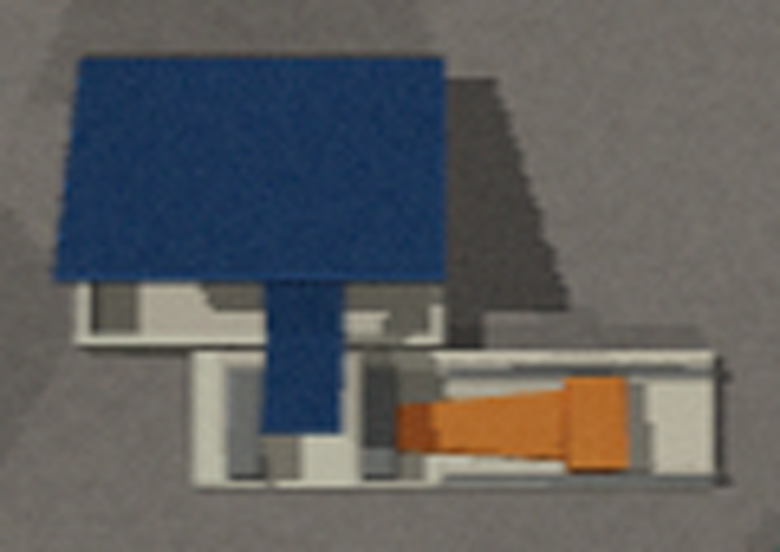

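The crop shows the orange wedge in the white lead-in, with its tip at crop (398,427) just short of the front keeper and its head spanning (566-628,422). The blue flap is open. This is the right wedge. Next I fit the tray pose.

Run:
```python
from h import *
from scipy.optimize import least_squares
c=lambda u,v:(220+(u+.5)/6.5-.5,160+(v+.5)/6.5-.5)
obs=[(c(78,345),(-70,115,52)),(c(443,345),(-70,-65,52)),(c(716,420),(-108,-200,24))]
def w(p,q): 
    C,S=np.cos(p[2]),np.sin(p[2]); q=np.array(q,float); return np.array([p[0]+C*q[0]-S*q[1],p[1]+S*q[0]+C*q[1],q[2]])
r=lambda p:np.concatenate([proj('top',w(p,b))[0]-a for a,b in obs])
o=least_squares(r,[500,0,0],x_scale=[10,10,.1]);p=o.x;print('tray',p,o.fun.round(2))
np.save('tray.npy',p)
inv=lambda P:(np.array([[np.cos(p[2]),np.sin(p[2])],[-np.sin(p[2]),np.cos(p[2])]])@(P[:2]-p[:2])).round(1)
for n,uv,z in[('back',(628,422),54),('shoulder',(566,422),54),('tip',(398,430),32)]:
    P=ray('top',*c(*uv),z);print(n,P.round(1),inv(P))
def fl(th,d,y,off=6): # d from hinge, upper face
    return w(p,(70-d*np.cos(th)+off*np.sin(th)*1.0,y,53+d*np.sin(th)+off*np.cos(th)))
# panel spans y? front-edge corners
def rf(t): return np.concatenate([proj('top',fl(t[0],148,y))[0]-c(*u) for y,u in((t[1]+91,(55,281)),(t[1]-91,(443,281)))])
for t0 in(.3,.6,.9):
    q=least_squares(rf,[t0,25]);print('flap',q.x,q.fun.round(2))
th=q.x[0]
for a in (th,0): print('edge',a,fl(a,130,q.x[1]).round(1),'hinge',w(p,(70,q.x[1],53)).round(1))
print('keeper front',w(p,(-108,-42,20)),'home back',w(p,(-108,-72,20)))
```

```text
tray [5.98303987e+02 4.26739616e+01 8.53290864e-03] [ 0.03  0.18  0.13 -0.37 -0.16  0.2 ]
back [ 489.5 -113.    54. ] [-110.1 -154.7]
shoulder [489.6 -82.7  54. ] [-109.8 -124.4]
tip [ 4.872e+02 -1.000e-01  3.200e+01] [-111.4  -41.8]
flap [ 0.59286506 24.87002812] [-0.4   0.33  0.4  -0.27]
flap [ 0.59286506 24.87002858] [-0.4   0.33  0.4  -0.27]
flap [ 0.59286506 24.87002837] [-0.4   0.33  0.4  -0.27]
edge 0.5928650626764428 [563.6  67.2 130.6] hinge [668.1  68.1  53. ]
edge 0 [538.1  67.   59. ] hinge [668.1  68.1  53. ]
keeper front [ 4.90666296e+02 -2.46052301e-01  2.00000000e+01] home back [490.92228023 -30.24496015  20.        ]
```

Emit:
{"fn": "jog_arm", "kwargs": {
  "rows": [
    {"travel": [0.025,-0.033,0],"rotation": [0,0,-0.1]},
    {"travel": [0.05,-0.066,0],"rotation": [0,0,-0.2]},
    {"travel": [0.075,-0.1,0],"rotation": [0,0,-0.3]},
    {"travel": [0.1,-0.133,0],"rotation": [0,0,-0.4]},
    {"travel": [0.125,-0.166,0],"rotation": [0,0,-0.5]},
    {"travel": [0.15,-0.2,0],"rotation": [0,0,-0.6]},
    {"travel": [0.175,-0.233,0],"rotation": [0,0,-0.7]},
    {"travel": [0.2,-0.266,0],"rotation": [0,0,-0.8]},
    {"travel": [0.225,-0.3,0],"rotation": [0,0,-0.9]},
    {"travel": [0.25,-0.333,0],"rotation": [0,0,-1.0]},
    {"travel": [0.27,-0.36,0],"rotation": [0,0,-1.1]},
    {"travel": [0.29,-0.38,0],"rotation": [0,0,-1.139]}
  ],
  "fingers": 0
}}

```text
clock: 1.1
ee_pos: [521.0, 116.9, 205.2]
orientation: [0.71, 0.704, -0.0, -0.0]
ft_force: [0.1, 1.1, 1.1]
finger_gap: 17.3
```

Emit:
{"fn": "jog_arm", "kwargs": {
  "rows": [
    {"travel": [0.02,-0.026,0],"rotation": [0,0,0]},
    {"travel": [0.042,-0.052,0],"rotation": [0,0,0]},
    {"travel": [0.042,-0.052,-0.02],"rotation": [0,0,0]},
    {"travel": [0.042,-0.052,-0.04],"rotation": [0,0,0]},
    {"travel": [0.042,-0.052,-0.05],"rotation": [0,0,0]},
    {"travel": [0.042,-0.052,-0.05],"rotation": [0,0,0]}
  ]
}}

```text
clock: 1.6
ee_pos: [561.1, 67.5, 153.0]
orientation: [0.707, 0.707, -0.002, -0.001]
ft_force: [-0.3, 0.4, 0.4]
finger_gap: 0.4
```

Emit:
{"fn": "jog_arm", "kwargs": {
  "rows": [
    {"travel": [0,0,-0.01],"rotation": [0,0,0]},
    {"travel": [0,0,-0.02],"rotation": [0,0,0]},
    {"travel": [-0.002,0,-0.03],"rotation": [0,0,0]},
    {"travel": [-0.005,0,-0.039],"rotation": [0,0,0]},
    {"travel": [-0.008,0,-0.048],"rotation": [0,0,0]},
    {"travel": [-0.011,0,-0.056],"rotation": [0,0,0]},
    {"travel": [-0.014,0,-0.064],"rotation": [0,0,0]},
    {"travel": [-0.016,0,-0.072],"rotation": [0,0,0]},
    {"travel": [-0.018,0,-0.079],"rotation": [0,0,0]},
    {"travel": [-0.019,0,-0.085],"rotation": [0,0,0]},
    {"travel": [-0.02,0,-0.09],"rotation": [0,0,0]},
    {"travel": [-0.02,0,-0.092],"rotation": [0,0,0]}
  ]
}}

```text
clock: 2.6
ee_pos: [541.9, 67.5, 62.7]
orientation: [0.707, 0.707, -0.0, -0.0]
ft_force: [-0.9, 0.5, 1.1]
finger_gap: 0.4
```

Emit:
{"fn": "jog_arm", "kwargs": {
  "rows": [
    {"travel": [0,0,-0.001],"rotation": [0,0,0]},
    {"travel": [0,0,-0.002],"rotation": [0,0,0]},
    {"travel": [0,0,-0.003],"rotation": [0,0,0]},
    {"travel": [0,0,-0.003],"rotation": [0,0,0]}
  ]
}}

```text
clock: 2.93
ee_pos: [542.3, 67.5, 60.5]
orientation: [0.707, 0.707, 0.0, 0.0]
ft_force: [-0.7, 0.3, 0.1]
finger_gap: 0.7
```

Emit:
{"fn": "jog_arm", "kwargs": {
  "rows": [
    {"travel": [0,0,-0.001],"rotation": [0,0,0]},
    {"travel": [0,0,-0.002],"rotation": [0,0,0]},
    {"travel": [0,0,-0.003],"rotation": [0,0,0]},
    {"travel": [0,0,-0.003],"rotation": [0,0,0]}
  ]
}}

```text
clock: 3.27
ee_pos: [542.4, 67.5, 59.0]
orientation: [0.707, 0.707, 0.0, 0.0]
ft_force: [-8.6, -1.2, 18.2]
finger_gap: 0.3
```

Run:
```python
from h import *
t=grab('top','t1.png')[160:245,220:340,::-1]; s=grab('side','s1.png')[170:255,225:345,::-1]
cv2.imwrite('pics/c1.png',np.hstack([cv2.resize(x,(400,284),interpolation=cv2.INTER_CUBIC) for x in(t,s)]))
```

```text
(no output)
```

View pics/c1.png

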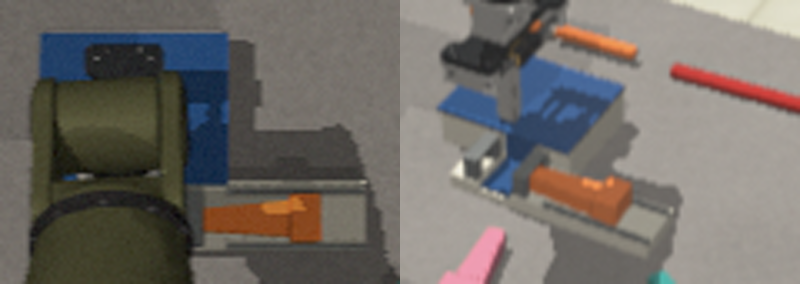

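The flap is shut: the tip stands at z = 59 with an 18 N reaction, and the side view shows the foot down in the recess. Next I go behind the wedge head.

Emit:
{"fn": "jog_arm", "kwargs": {
  "rows": [
    {"travel": [0,0,0.03],"rotation": [0,0,0]},
    {"travel": [0,0,0.06],"rotation": [0,0,0]},
    {"travel": [-0.006,-0.025,0.07],"rotation": [0,0,0]},
    {"travel": [-0.014,-0.055,0.07],"rotation": [0,0,0]},
    {"travel": [-0.022,-0.09,0.07],"rotation": [0,0,0]},
    {"travel": [-0.03,-0.125,0.07],"rotation": [0,0,0]},
    {"travel": [-0.038,-0.16,0.07],"rotation": [0,0,0]},
    {"travel": [-0.046,-0.19,0.07],"rotation": [0,0,0]},
    {"travel": [-0.052,-0.212,0.07],"rotation": [0,0,0]},
    {"travel": [-0.052,-0.212,0.07],"rotation": [0,0,0]},
    {"travel": [-0.052,-0.212,0.04],"rotation": [0,0,0]},
    {"travel": [-0.052,-0.212,0.015],"rotation": [0,0,0]}
  ],
  "fingers": 0.01
}}

```text
clock: 4.37
ee_pos: [490.7, -144.7, 72.3]
orientation: [0.707, 0.707, 0.001, 0.001]
ft_force: [0.6, 0.4, -0.7]
finger_gap: 10.2
```

Emit:
{"fn": "jog_arm", "kwargs": {
  "rows": [
    {"travel": [0,0,-0.022],"rotation": [0,0,0]},
    {"travel": [0,0,-0.044],"rotation": [0,0,0]},
    {"travel": [0,0,-0.044],"rotation": [0,0,0]}
  ]
}}

```text
clock: 4.62
ee_pos: [488.4, -143.3, 25.0]
orientation: [0.707, 0.707, -0.001, -0.003]
ft_force: [-0.4, -0.1, 0.7]
finger_gap: 9.9
```

Run:
```python
from h import *
t=grab('top','t2.png')[160:245,220:340,::-1]; s=grab('side','s2.png')[170:255,225:345,::-1]
cv2.imwrite('pics/c2.png',np.hstack([cv2.resize(x,(400,284),interpolation=cv2.INTER_CUBIC) for x in(t,s)]))
print(state()['ee_pos'],state()['ft_force'])
```

```text
[ 490.26940841 -144.09562362   28.6591962 ] [-0.5795161   0.32697081  0.43821338]
```

View pics/c2.png

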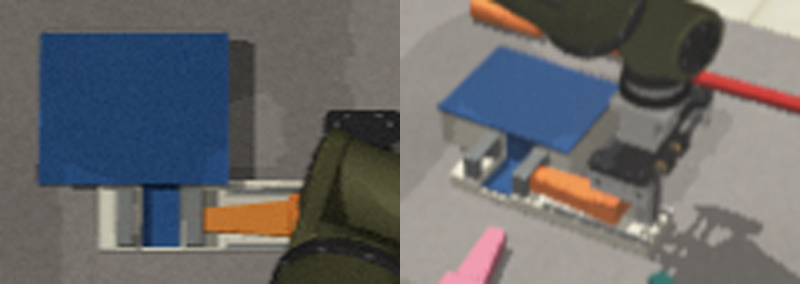

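The flap stays shut, the slot is clear and the fingers stand behind the head. Now I push along +y.

Emit:
{"fn": "jog_arm", "kwargs": {
  "rows": [
    {"travel": [0,0.01,0],"rotation": [0,0,0]},
    {"travel": [0,0.018,0],"rotation": [0,0,0]},
    {"travel": [0,0.024,0],"rotation": [0,0,0]},
    {"travel": [0,0.03,0],"rotation": [0,0,0]},
    {"travel": [0,0.036,0],"rotation": [0,0,0]},
    {"travel": [0,0.042,0],"rotation": [0,0,0]},
    {"travel": [0,0.048,0],"rotation": [0,0,0]},
    {"travel": [0,0.054,0],"rotation": [0,0,0]},
    {"travel": [0,0.06,0],"rotation": [0,0,0]},
    {"travel": [0,0.066,0],"rotation": [0,0,0]},
    {"travel": [0,0.07,0],"rotation": [0,0,0]},
    {"travel": [0,0.07,0],"rotation": [0,0,0]}
  ]
}}

```text
clock: 5.72
ee_pos: [490.1, -73.7, 28.4]
orientation: [0.707, 0.707, 0.0, -0.0]
ft_force: [0.8, -0.2, -0.6]
finger_gap: 10.0
```

Emit:
{"fn": "jog_arm", "kwargs": {
  "rows": [
    {"travel": [0,0.004,0],"rotation": [0,0,0]},
    {"travel": [0,0.008,0],"rotation": [0,0,0]},
    {"travel": [0,0.012,0],"rotation": [0,0,0]},
    {"travel": [0,0.016,0],"rotation": [0,0,0]},
    {"travel": [0,0.02,0],"rotation": [0,0,0]},
    {"travel": [0,0.023,0],"rotation": [0,0,0]},
    {"travel": [0,0.025,0],"rotation": [0,0,0]},
    {"travel": [0,0.027,0],"rotation": [0,0,0]},
    {"travel": [0,0.029,0],"rotation": [0,0,0]},
    {"travel": [0,0.029,0],"rotation": [0,0,0]}
  ]
}}

```text
clock: 6.55
ee_pos: [490.1, -45.4, 28.4]
orientation: [0.707, 0.707, -0.0, 0.0]
ft_force: [0.4, -3.1, 1.2]
finger_gap: 9.9
```

Emit:
{"fn": "jog_arm", "kwargs": {
  "rows": [
    {"travel": [0,0.001,0],"rotation": [0,0,0]},
    {"travel": [0,0.002,0],"rotation": [0,0,0]},
    {"travel": [0,0.003,0],"rotation": [0,0,0]},
    {"travel": [0,0.004,0],"rotation": [0,0,0]},
    {"travel": [0,0.005,0],"rotation": [0,0,0]},
    {"travel": [0,0.006,0],"rotation": [0,0,0]},
    {"travel": [0,0.006,0],"rotation": [0,0,0]},
    {"travel": [0,0.006,0],"rotation": [0,0,0]}
  ]
}}

```text
clock: 7.22
ee_pos: [490.1, -39.7, 28.4]
orientation: [0.707, 0.707, -0.0, 0.0]
ft_force: [0.1, -5.4, 0.8]
finger_gap: 9.8
```

Run:
```python
from h import *
t=grab('top','t3.png')[160:245,220:340,::-1]; s=grab('side','s3.png')[170:255,225:345,::-1]
cv2.imwrite('pics/c3.png',np.hstack([cv2.resize(x,(400,284),interpolation=cv2.INTER_CUBIC) for x in(t,s)]))
print(state()['ee_pos'],state()['ft_force'])
```

```text
[490.12324277 -39.6619784   28.37679224] [ 1.12372496 -6.35505908  1.16643726]
```

View pics/c3.png

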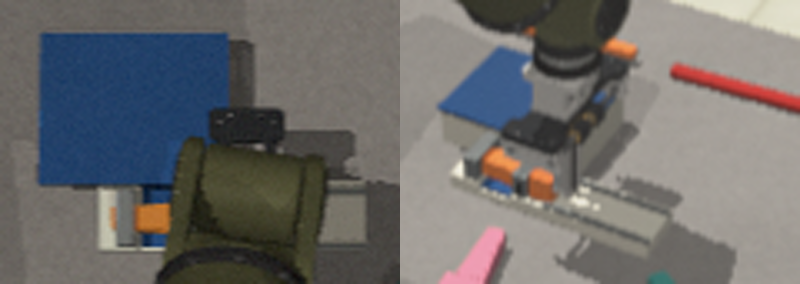

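The wedge passes over the tongue and its tip shows past the rear keeper at crop (112,217). I continue in 1 mm steps until it hits a hard stop.

Emit:
{"fn": "jog_arm", "kwargs": {
  "rows": [
    {"travel": [0,0.001,0],"rotation": [0,0,0]},
    {"travel": [0,0.002,0],"rotation": [0,0,0]},
    {"travel": [0,0.002,0],"rotation": [0,0,0]},
    {"travel": [0,0.002,0],"rotation": [0,0,0]}
  ]
}}

```text
clock: 7.65
ee_pos: [490.1, -38.6, 28.4]
orientation: [0.707, 0.707, -0.001, 0.001]
ft_force: [-0.1, -15.7, -0.3]
finger_gap: 9.8
```

Emit:
{"fn": "jog_arm", "kwargs": {
  "rows": [
    {"travel": [0,0.001,0],"rotation": [0,0,0]},
    {"travel": [0,0.001,0],"rotation": [0,0,0]},
    {"travel": [0,0.001,0],"rotation": [0,0,0]}
  ]
}}

```text
clock: 7.9
ee_pos: [490.1, -38.5, 28.4]
orientation: [0.707, 0.707, -0.001, 0.001]
ft_force: [-0.2, -23.7, 0.9]
finger_gap: 9.6
```

Emit:
{"fn": "jog_arm", "kwargs": {
  "rows": [
    {"travel": [0,0.001,0],"rotation": [0,0,0]},
    {"travel": [0,0.001,0],"rotation": [0,0,0]},
    {"travel": [0,0.001,0],"rotation": [0,0,0]}
  ]
}}

```text
clock: 8.15
ee_pos: [490.1, -38.4, 28.5]
orientation: [0.707, 0.707, -0.002, 0.002]
ft_force: [-1.9, -32.1, -0.2]
finger_gap: 9.8
```

It hit a hard stop at TCP y = -38.5 (predicted -38). I back off and check.

Emit:
{"fn": "jog_arm", "kwargs": {
  "rows": [
    {"travel": [0,-0.01,0],"rotation": [0,0,0]},
    {"travel": [0,-0.04,0],"rotation": [0,0,0]},
    {"travel": [0,-0.07,0.02],"rotation": [0,0,0]},
    {"travel": [0,-0.1,0.05],"rotation": [0,0,0]},
    {"travel": [0,-0.12,0.08],"rotation": [0,0,0]},
    {"travel": [0,-0.14,0.11],"rotation": [0,0,0]},
    {"travel": [0,-0.17,0.14],"rotation": [0,0,0]},
    {"travel": [0,-0.2,0.15],"rotation": [0,0,0]},
    {"travel": [0,-0.22,0.15],"rotation": [0,0,0]},
    {"travel": [0,-0.22,0.15],"rotation": [0,0,0]}
  ]
}}

```text
clock: 8.98
ee_pos: [489.9, -258.1, 178.6]
orientation: [0.708, 0.706, 0.0, 0.0]
ft_force: [-0.0, 0.7, 0.1]
finger_gap: 10.0
```

Run:
```python
from h import *
T=grab('top','t4.png');S=grab('side','s4.png')
t=T[160:245,220:340,::-1]; s=S[170:255,225:345,::-1]
cv2.imwrite('pics/c4.png',np.vstack([np.hstack([cv2.resize(x,(400,284),interpolation=cv2.INTER_CUBIC) for x in(t,s)]),cv2.resize(T[60:,:,::-1],(467,300))[:, :].copy() if 0 else np.hstack([cv2.resize(T[:,:,::-1],(400,300)),cv2.resize(S[:,:,::-1],(400,300))])]))
p=np.load('tray.npy');C,Sn=np.cos(p[2]),np.sin(p[2])
for q in((-108,-72,54),(-108,-42,54),(-108,48,36)): 
    P=(p[0]+C*q[0]-Sn*q[1],p[1]+Sn*q[0]+C*q[1],q[2]); print(q,(proj('top',P)[0]-[220,160])*400/120)
print(state()['ft_force'],state()['ee_pos'])
```

```text
(-108, -72, 54) [233.92251473 213.62544906]
(-108, -42, 54) [202.50209758 213.9235855 ]
(-108, 48, 36) [109.77634701 216.160471  ]
[0.2773366  1.20602985 0.07669748] [ 489.79887103 -255.10080522  177.65055934]
```

View pics/c4.png

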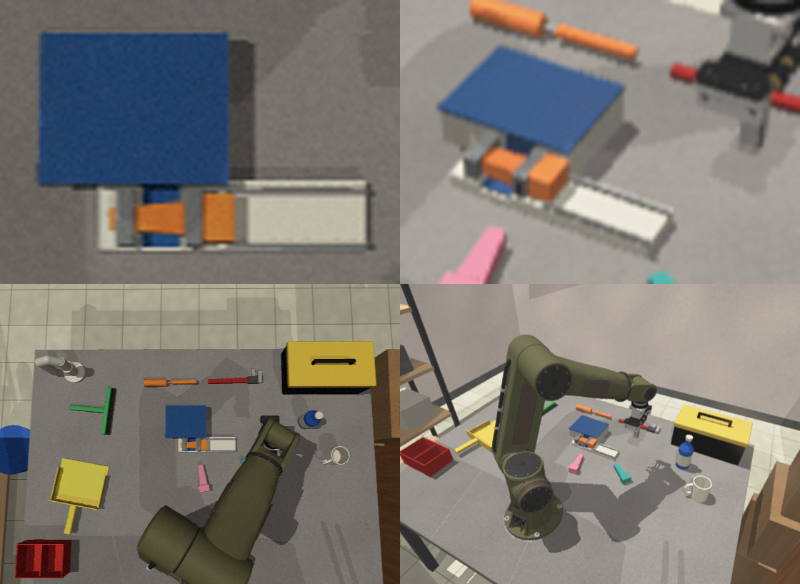

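The head spans (203-235,217), which matches the predicted home position, with its shoulders against the front keeper and its tip past the rear one. The flap is flat, and the things in view are where they were.

```bash
python3 -c "
from cell import workorder
print(workorder.close_job())"
```

```text
the job is handed in; nothing more can be done
None
```

The blue flap is shut and the orange wedge is fully home, with its shoulders against the front keeper. I handed the job in about 9 s into the 54 s allowed.

- **Flap:** I pushed it down with closed fingertips until it stopped hard at z = 59 mm with an 18 N reaction. It stayed flat after the arm moved away.
- **Wedge:** I pushed it from behind its head along the slot. Resistance rose from about 3 to 6 N, then it stopped hard at TCP y = -38.5 mm (about -38 predicted), where I pressed up to 32 N.
- **Last pictures, gripper clear:** the head sits within about 1 pixel of its predicted home position, and the tip shows past the rear keeper.
- **Other things on the table:** judged by eye, they look unmoved. In the last top picture the arm covers the turquoise look-alike, but the side picture shows it.

No check failed or disagreed.

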